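# Take the sensor carrier off its sprung rail and lay it in the changeover tray

### The job

For the format change, swing the black clamp lever fully open so that it no longer bars the blue sensor carrier, then pull the carrier straight up off its rail against the two sprung red catches. Lay it flat in the empty blue-floored bay of the grey tray with its tongue through the notch in the bay's end wall, keeping hold of it until it rests on the bay's floor, and then let go. Leave the lever open and do not push the other things about.

Things in the scene. Friction and masses are not known exactly. Their poses are not given: they have to be found in the camera images.
- carrier_grip (a point): Centre of the carrier's upright blue housing, 54 long (x), 34 wide (y), 46 high (23 mm above and below this point); grip it across the 34 mm. Axes: x along the carrier to its tongue, z up. Top of the aluminium plate it stands on: 23 mm below this point. Undersides of the skirts: 48 mm below. At the start it sits level on the rail.
- carrier: Sensor carrier, loose, 0.25 to 0.5 kg; origin 48 mm under carrier_grip, same axes. Plate 130 x 56 x 10 mm (x -70 to +60), tongue 24 wide on to x = +85. Steel pad 24 x 24 x 12 high on the plate at x = -50, under the closed lever. Two skirts below the plate, 15 deep (18 to 25 mm from the middle), straddle the rail; laid down, it stands level on them.
- carrier_tongue (a point): Middle of the tongue's end face: 85 mm from carrier_grip along the carrier's x and 28 mm lower.
- rail_seat (a point): Fixed stand, place and yaw vary: point on top of the rail (30 mm wide, 55 mm above the table), 33 mm under carrier_grip while the carrier is seated. Axes: x along the rail to the tongue end, z up.
- stand: The stand, base 290 x 124 mm; origin on the table under rail_seat, same axes. At each end of the carrier a red sprung flap catch (24 wide, 30 long, 8 thick, hinged outboard) overlaps the last 4 mm of tongue and plate. Pulling up flips both up: about 8 to 15 N in all plus the weight over the first 20 to 25 mm; then they snap back. Carrier clear of everything when lifted 40 mm.
- lever (a joint): Black clamp lever's angle about its upright pivot, rad: 0 = closed, square across the carrier's steel pad, barring it; starts at 0 to 0.25; the carrier can pass beyond 1.1; stop at 1.6 = fully open, pointing away from the carrier along the rail. Opens clockwise seen from above. Stiff hinge (0.1 N m): stays where left.
- lever_pivot (a point): The lever's pivot, at the lever's underside 79 mm above the table; at x = -50, y = +48 mm from rail_seat. Axes as rail_seat. At joint value a the lever points along (-sin a, -cos a) in these axes. The lever is 14 mm wide, 8 mm thick.
- lever_knob (a point): Centre of the lever's upright round black knob, 22 mm diameter, 38 mm high (19 mm above and below this point, which lies 106 mm above the table), 90 mm from the pivot. Pinch it from above or push it sideways.
- bay (a point): On the floor (5 mm above the table) of the tray's empty blue-floored bay. Axes: x along the bay to the end wall with the notch, z up. Inside 140 long (x -75 to +65) and 68 wide (y +-34). Notch 36 wide, down to the floor, on the middle line. Carrier rightly laid: its x along this x, carrier_grip 48 mm above this point.
- tray: Fixed grey tray 152 x 154 mm, place and yaw vary; origin on the table under its centre, axes as bay. Walls 6 mm thick, tops 27 mm above the table (3 mm below the top of the laid carrier's plate). The other bay, 74 mm to the -y side of the empty one, holds the bracket.
- bracket: Bystander: flat slotted steel bracket, 110 x 44 x 6 mm, in the tray's other bay. Origin under its centre.
- jar: Bystander: closed jar with orange cap, 56 mm diameter, 95 mm high. Origin under its centre.
- spanner: Bystander: steel spanner lying on the table beyond the work.
- spare_handle: Bystander: spare black clamp handle, about 90 mm long, 30 mm high, beyond the work.
Things that resemble listed ones, but are neither listed nor needed, are in the scene too. Leave any orange look-alike of the carrier alone.

How it is judged:
By the outcome, as a careful person would: the job done as asked, in the order asked, and still so for the second after the job is handed in, with the robot touching nothing.
It also fails if it takes over 48 s, if anything falls off the work surface, if the arm or the gripper's body presses on something with over 40 N, if the wrist force passes 120 N, or if a joint passes its speed limit or range.

### The arm

A 7-joint arm with a two-finger parallel gripper is mounted at the origin on the work surface. World frame = base frame: x ahead of the robot, y to its left, z up, the work surface at z = 0. Lengths are in m, angles in rad, forces in N, time in s.
With the tool pointing down it reaches from about 0.4 to 0.85 m from the base axis. Payload 10.4 kg.
Tool frame: the origin (TCP) lies at the very end of the fingers, on their centre line; the grasp point (between the pads) lies 19 mm behind it; z points along the fingers, y is the direction in which the jaws open and shut (so a half turn about z gives the same grasp; the last joint's range is limited). The gripper opens to 85 mm and grips with 20 to 120 N. Pads are 22 mm wide; open, the fingers measure 114 mm over their backs; the gripper's body (76 mm by 85 mm) begins 54 mm behind the grasp point. The pads swing forward as they close: fully open they stand 13 mm farther back than shut.
Start: joints at [-1.251, 0.332, -0.065, 1.46, 0.022, 1.35, -0.088], TCP at [0.21, 0.589, 0.231] pointing down, gripper open.
Joint ranges: [-2.6, 2.6], [-0.5, 2.12], [-1.47, 1.34], [0.16, 2.42], [-1.27, 4.41], [0.06, 2.06], [-2.6, 2.6]. Speed limits (rad/s): [2.22, 2.22, 2.79, 2.79, 3.14, 3.14, 3.14].

### API

Orientations are given as a unit quaternion [x, y, z, w].
In Python, from workcell import get_obs, camera, camera_info, hand_in gives the robot as it stands.
- The arm moves only by the tool move_arm, never from a script. Its argument "moves" is a list of rows, each a list of 3 entries, a list of its own where there are three numbers: the shift along the tool's x, y, z in units of 25 mm (1.0 is 25 mm), then the turn, a rotation vector about the tool's x, y, z in degrees, then the opening, from 0 (shut) to 1 (fully open). A call has 1 to 5 rows; each row shifts and turns the commanded pose from where the row before left it, along the tool's axes as they then stand; what a row does not reach is not made up. A row lasts 1/8 s, in which the tool goes at most 62.5 mm and 10.7 degrees, less where a joint would pass 70% of its speed; a pose out of reach is approached as far as the arm can. A call is refused whole if a number of a shift passes 1 or a number of a turn 10.7, either way. A call with a gripper value outside its range is refused whole. The fingers move at their own pace and stop on an object; "squeeze" is the grip in N (left out, the last holds). Time passes only in rows, so rows that do not move let the fingers close. It gives the time, the measured TCP pose, the force and the opening at its end, in the units of the state.
- get_obs(): the state, without advancing time (a new reading comes with each control period).
- camera(name): name is "scene" or "top" or "wrist"; returns the picture (480x640x3 uint8, red, green, blue); there is no depth.
- camera_info(name): a dict with "fx", "fy", "cx", "cy" (pixels), "origin" and "rotation" of the camera in the world. Camera axes: x right, y down, z forward; pixel columns grow to the right and rows downward; lengths in m; the calibration is good to about 2 mm. A picture is of the moment at which its call begins: read the wrist's pose just before it. camera_info takes no time and is no camera call; for the wrist camera it gives the pose at the moment of the call.
- hand_in(): hands the job in, once; it reports no verdict.
The state is a dict: "clock": time; "joint_pos": joint angles; "joint_velocities": joint speeds; "tau": joint torques, N m; "position": TCP position; "ee_rot": TCP orientation; "ft_force": force on the tool from outside, world axes, zero at the start; "torque": the same for the moment, N m; "grip_width": opening from 0.0 (shut) to 1.0 (fully open).
Only numpy, scipy, OpenCV 4.12 (cv2) and the standard library are available. Lean on these libraries where they do the work, as an engineer would, in place of code of your own. Each camera call takes 0.05 s, during which the arm holds its last target. There are 200 camera calls.

## Working session

There is one attempt and no reset: what is moved stays moved. The work goes in short steps, Python scripts to look and compute and a tool call to move; the robot and the scene stay as the last step left them, time stands still between calls to the robot, and variables do not carry over. Pictures are saved under pics/ and viewed, about 8 in all and at most 12, crops included, and the job is handed in when it is done.

Besides the shell and the picture viewer there is one more tool, called after "Call:" by a JSON object that holds its "api" and its "payload". move_arm: Moves the arm, as the interface text tells. Its arguments: {"type":"object","properties":{"moves":{"type":"array","items":{"type":"array"}},"squeeze":{"type":"number"}},"required":["moves"]}

```bash
ls; mkdir -p pics; python3 - <<'E'
from workcell import *
import cv2,numpy as np
o=get_obs();print({k:np.round(v,3).tolist() for k,v in o.items()})
for n in("scene","top","wrist"):
    i=camera_info(n);print(n,{k:np.round(v,3).tolist() for k,v in i.items()})
    cv2.imwrite(f"pics/{n}0.png",camera(n)[:,:,::-1])
E
```

```text
pics
{'clock': 0.0, 'joint_pos': [-1.251, 0.333, -0.065, 1.461, 0.022, 1.35, -0.089], 'joint_velocities': [0.001, -0.0, -0.0, -0.001, 0.0, 0.001, -0.001], 'tau': [-0.001, -62.544, 0.049, -39.161, 0.016, 0.01, 0.0], 'position': [0.21, 0.588, 0.231], 'ee_rot': [0.171, 0.985, -0.001, -0.0], 'ft_force': [0.444, 0.804, -1.024], 'torque': [-0.015, 0.039, 0.047], 'grip_width': 1.0}
scene {'fx': 519.718, 'fy': 519.718, 'cx': 310.802, 'cy': 237.56, 'origin': [1.283, -0.156, 0.807], 'rotation': [0.69, 0.61, -0.25, -0.298]}
top {'fx': 458.468, 'fy': 458.468, 'cx': 319.971, 'cy': 241.48, 'origin': [0.379, -0.03, 1.142], 'rotation': [-0.701, 0.709, -0.057, 0.055]}
wrist {'fx': 415.431, 'fy': 415.431, 'cx': 317.892, 'cy': 241.046, 'origin': [0.134, 0.615, 0.372], 'rotation': [0.807, 0.569, 0.09, 0.13]}
```

View pics/top0.png

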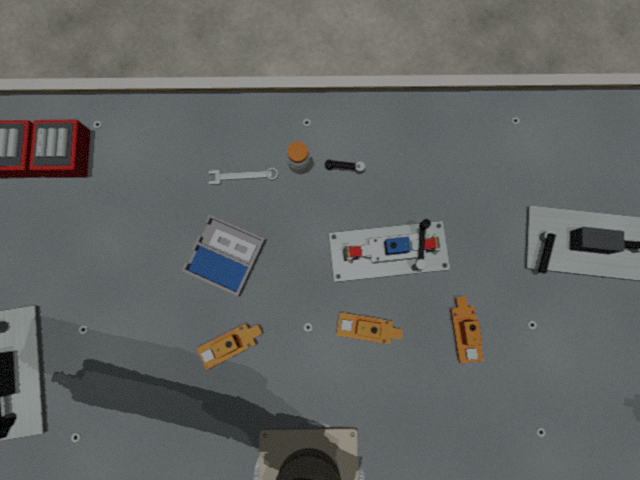

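View pics/scene0.png

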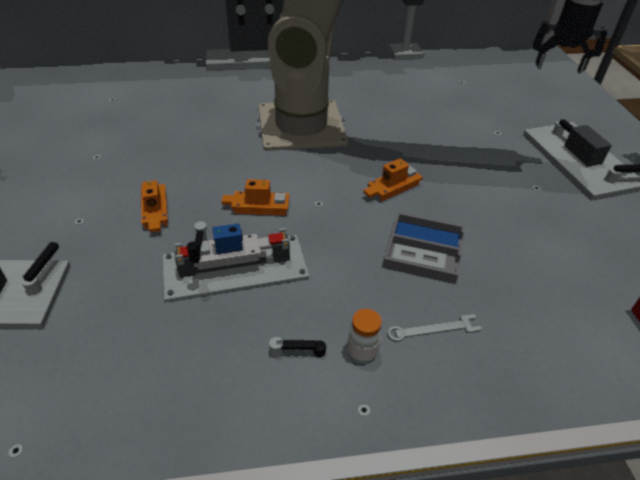

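The top view shows the stand at about (390,250) with the blue housing at (398,245), tongue pointing left, and the lever running from its pivot at (420,265) to the knob at (425,225). The tray's blue bay is at (222,268).

Possible carriers are the blue one at (398,245), the orange ones at (230,345), (370,328) and (467,330), and the dark one at (597,240). Only the blue one sits on a rail under a lever with red catches, so it is the one meant. I'll confirm it with an enlarged crop.

```bash
cat > h.py <<'E'
from workcell import *
import cv2,numpy as np
from scipy.spatial.transform import Rotation as R
def ray(info,px,z):
    r=np.array(info["rotation"]);r=R.from_quat(r).as_matrix() if r.shape==(4,) else r
    d=r@np.array([(px[0]-info["cx"])/info["fx"],(px[1]-info["cy"])/info["fy"],1.])
    o=np.array(info["origin"]);return o+d*(z-o[2])/d[2]
def blobs(im,lo,hi,amin=60):
    m=cv2.inRange(cv2.cvtColor(im,cv2.COLOR_RGB2HSV),lo,hi)
    cs,_=cv2.findContours(m,cv2.RETR_EXTERNAL,cv2.CHAIN_APPROX_NONE)
    return [c for c in cs if cv2.contourArea(c)>amin]
def st():
    o=get_obs();return {k:np.round(o[k],4).tolist() for k in("clock","position","ee_rot","ft_force","grip_width")}
E
python3 - <<'E'
from h import *
im=cv2.imread("pics/top0.png");rgb=im[:,:,::-1].copy();I=camera_info("top")
for c in blobs(rgb,(100,120,60),(125,255,255)):
    r=cv2.minAreaRect(c);print("blue",np.round(r[0],1),np.round(r[1],1),cv2.boundingRect(c))
    for z in(.005,.134):print(z,[np.round(ray(I,p,z)[:2],3).tolist() for p in [r[0],*cv2.boxPoints(r)]])
for c in blobs(rgb,(0,150,80),(6,255,255),30)+blobs(rgb,(174,150,80),(180,255,255),30):
    r=cv2.minAreaRect(c);print("red",np.round(r[0],1),np.round(ray(I,r[0],.07),3))
a=cv2.resize(im[205:290,325:455],(780,510),interpolation=cv2.INTER_CUBIC)
cv2.imwrite("pics/c1.png",a)
cv2.imwrite("pics/c2.png",cv2.resize(im[205:305,170:280],(660,600),interpolation=cv2.INTER_CUBIC))
E
```

```text
blue [217.2 268.3] [53.2 26.6] (188, 246, 59, 45)
0.005 [[0.497, 0.223], [0.494, 0.296], [0.555, 0.271], [0.499, 0.149], [0.439, 0.175]]
0.134 [[0.483, 0.194], [0.481, 0.259], [0.535, 0.237], [0.486, 0.129], [0.432, 0.151]]
blue [397.6 244.9] [14.  23.1] (386, 237, 24, 16)
0.005 [[0.551, -0.229], [0.566, -0.198], [0.572, -0.256], [0.536, -0.259], [0.53, -0.201]]
0.134 [[0.531, -0.206], [0.545, -0.179], [0.55, -0.231], [0.518, -0.233], [0.513, -0.182]]
red [354.5 251.5] [ 0.526 -0.115  0.07 ]
red [429.3 243.2] [ 0.544 -0.292  0.07 ]
red [ 53.  144.5] [0.799 0.618 0.07 ]
red [ 14.  144.5] [0.8   0.713 0.07 ]
```

View pics/c1.png

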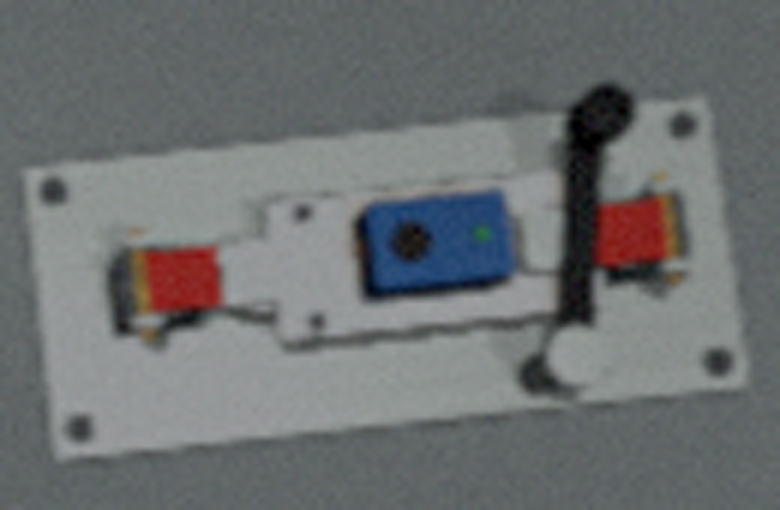

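View pics/c2.png

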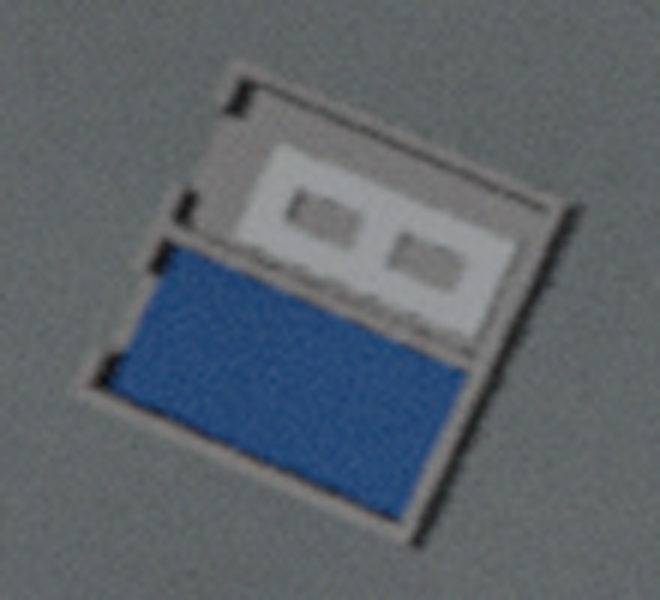

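The crops confirm it: the blue carrier sits on its rail between two red catches with its tongue at the left. The lever lies across its pad, with the pivot cap at crop (578,352) and the knob at (605,112). The tray's notch is at the left end of the blue bay, crop (130,310).

```bash
cat >> h.py <<'E'
def togo(p,yaw):
    "shift in tool units and turn about tool z to reach p with tool x at world yaw (deg)"
    o=get_obs();r=R.from_quat(o["ee_rot"]);m=r.as_matrix()
    d=np.array(p)-o["position"]
    t=np.radians(yaw);x=np.array([np.cos(t),np.sin(t),0]);T=np.c_[x,np.cross([0,0,-1.],x),[0,0,-1.]]
    print("pos",np.round(o["position"],4),"yaw",np.round(np.degrees(np.arctan2(m[1,0],m[0,0])),2),"f",np.round(o["ft_force"],1),"grip",round(float(o["grip_width"]),3),"t",round(o["clock"],2))
    print("togo world mm",np.round(d*1000,1),"tool units now",np.round(m.T@d/.025,2),"after turn",np.round(T.T@d/.025,2),"turn",np.round((r.inv()*R.from_matrix(T)).as_rotvec(degrees=True),1))
E
python3 - <<'E'
from h import *
I=camera_info("top")
corners=[(325+u/6,205+v/6) for u,v in((25,172),(705,97),(745,385),(58,458))]
P=np.array([ray(I,c,.01)[:2] for c in corners]);print(P.round(3))
d=P[0]-P[1]+P[3]-P[2];print("yaw",np.degrees(np.arctan2(d[1],d[0])),"centre",P.mean(0))
print("grip",ray(I,(398.2,244.2),.111)[:2],"knob",ray(I,(425.8,223.7),.125)[:2],"pivot",ray(I,(421.3,263.7),.1)[:2])
b=[(170+u/6,205+v/6) for u,v in((175,250),(468,368),(403,518),(112,385))]
B=np.array([ray(I,c,.005)[:2] for c in b]);print(B.round(3))
d=B[0]-B[1]+B[3]-B[2];print("bay yaw",np.degrees(np.arctan2(d[1],d[0])),B.mean(0))
i=camera_info("wrist");r=np.array(i["rotation"]);r=R.from_quat(r);t=R.from_quat(get_obs()["ee_rot"])
print("cam in tool\n",(t.inv()*r).as_matrix().round(2))
togo((.57,-.22,.22),95.9)
E
```

```text
[[ 0.58  -0.057]
 [ 0.609 -0.343]
 [ 0.488 -0.353]
 [ 0.461 -0.069]]
yaw 95.61477168726475 centre [ 0.53467468 -0.20559557]
grip [ 0.5364547  -0.21145204] knob [ 0.580569   -0.27322152] pivot [ 0.49249433 -0.26449167]
[[0.552 0.269]
 [0.501 0.146]
 [0.439 0.172]
 [0.495 0.294]]
bay yaw 66.37520666187116 [0.49675248 0.22017202]
cam in tool
 [[ 0.   -0.95 -0.31]
 [ 1.    0.   -0.  ]
 [ 0.   -0.31  0.95]]
pos [0.21   0.5884 0.2307] yaw 160.36 f [-0.4  0.2  0.1] grip 1.0 t 0.15
togo world mm [ 360.  -808.4  -10.7] tool units now [-24.43 -25.61   0.46] after turn [-33.64  11.     0.43] turn [-0.1  0.  64.5]
```

Call:
{"api": "move_arm", "payload": {"moves": [[[-0.9,-1,0],[0,0,0],0],[[-0.9,-1,0],[0,0,0],0],[[-0.9,-1,0],[0,0,0],0],[[-0.9,-1,0],[0,0,0],0],[[-0.9,-1,0],[0,0,0],0]]}}

```text
clock: 0.78
position: [0.2743, 0.4319, 0.2311]
ee_rot: [0.171, 0.985, -0.0, -0.0]
ft_force: [-0.2, -0.5, 0.1]
grip_width: -0.006
```

Call:
{"api": "move_arm", "payload": {"moves": [[[-0.9,-1,0],[0,0,0],0],[[-0.9,-1,0],[0,0,0],0],[[-0.9,-1,0],[0,0,0],0],[[-0.9,-1,0],[0,0,0],0],[[-0.9,-1,0],[0,0,0],0]]}}

```text
clock: 1.4
position: [0.3382, 0.2764, 0.2312]
ee_rot: [0.171, 0.985, -0.0, -0.0]
ft_force: [-0.6, 0.6, 0.5]
grip_width: -0.0
```

Call:
{"api": "move_arm", "payload": {"moves": [[[-1,-1,0],[0,0,0],0],[[-1,-1,0],[0,0,0],0],[[-1,-1,0],[0,0,0],0],[[-1,-1,0],[0,0,0],0],[[-1,-1,0],[0,0,0],0]]}}

```text
clock: 2.02
position: [0.4139, 0.1167, 0.2312]
ee_rot: [0.171, 0.985, 0.0, -0.0]
ft_force: [0.1, 0.3, 0.2]
grip_width: -0.002
```

Call:
{"api": "move_arm", "payload": {"moves": [[[0,0,0],[0,0,10.7],0],[[-1,-0.7,0],[0,0,10.7],0],[[-1,-0.5,0],[0,0,10.7],0],[[-1,-0.3,0],[0,0,10.7],0],[[-1,0,0],[0,0,10.7],0]]}}

```text
clock: 2.65
position: [0.4583, 0.0169, 0.2312]
ee_rot: [0.598, 0.801, 0.0, -0.0]
ft_force: [0.8, -0.2, -0.3]
grip_width: -0.001
```

```bash
python3 -c "
from h import *
togo((.57,-.20,.22),95.6); print(get_obs()['joint_pos'])"
```

```text
pos [0.4583 0.0169 0.2312] yaw 106.5 f [ 0.8 -0.2 -0.3] grip -0.001 t 2.65
togo world mm [ 111.7 -216.9  -11.2] tool units now [-9.59  1.82  0.45] after turn [-9.07  3.6   0.45] turn [-0.  -0.  10.9]
[-0.60841946 -0.06517534  0.45778612  1.89966081  0.02961756  1.30058368
  0.12855549]
```

Call:
{"api": "move_arm", "payload": {"moves": [[[-0.5,0.2,0],[0,0,10.7],0],[[-1,0.5,0],[0,0,0.2],0],[[-1,0.5,0],[0,0,0],0],[[-1,0.5,0],[0,0,0],0],[[-1,0.5,0],[0,0,0],0]]}}

```text
clock: 3.28
position: [0.5271, -0.0876, 0.2311]
ee_rot: [0.669, 0.743, 0.0, -0.0]
ft_force: [0.4, 0.2, 0.2]
grip_width: -0.0
```

Call:
{"api": "move_arm", "payload": {"moves": [[[-1,0,0],[0,0,0],0],[[-1,0,0],[0,0,0],0],[[-1,0,0],[0,0,0],0],[[-0.9,0,0],[0,0,0],0],[[0,0,0],[0,0,0],0]]}}

```text
clock: 3.9
position: [0.5364, -0.1857, 0.2311]
ee_rot: [0.671, 0.742, -0.0, 0.0]
ft_force: [-1.1, 0.1, -0.4]
grip_width: -0.002
```

```bash
python3 - <<'E'
from h import *
I=camera_info("wrist");im=camera("wrist");cv2.imwrite("pics/w1.png",im[:,:,::-1])
np.save("w1.npy",{k:np.array(v) for k,v in I.items()},allow_pickle=True)
togo((.57,-.20,.22),95.6); print(get_obs()['joint_pos'].round(2) if hasattr(get_obs()['joint_pos'],'round') else get_obs()['joint_pos'])
for n,lo,hi in(("blue",(100,120,50),(125,255,255)),("red",(0,150,70),(6,255,255)),("red",(174,150,70),(180,255,255))):
  for c in blobs(im,lo,hi,150):
    r=cv2.minAreaRect(c);print(n,np.round(r[0],1),np.round(r[1],1),round(r[2],1),cv2.boundingRect(c),ray(I,r[0],.111 if n=="blue" else .072).round(4))
E
```

```text
pos [ 0.5367 -0.1842  0.231 ] yaw 95.88 f [-0.5  0.3  0.6] grip 0.0 t 3.95
togo world mm [ 33.3 -15.8 -11. ] tool units now [-0.76  1.26  0.44] after turn [-0.76  1.27  0.44] turn [-0.  -0.   0.3]
[-0.32  0.23  0.67  1.65 -0.15  1.31  0.48]
blue [313.5 257. ] [88. 49.] 90.0 (289, 213, 50, 89) [ 0.5351 -0.2038  0.111 ]
red [315. 117.] [44. 34.] 90.0 (298, 95, 35, 45) [ 0.5269 -0.115   0.072 ]
```

View pics/w1.png

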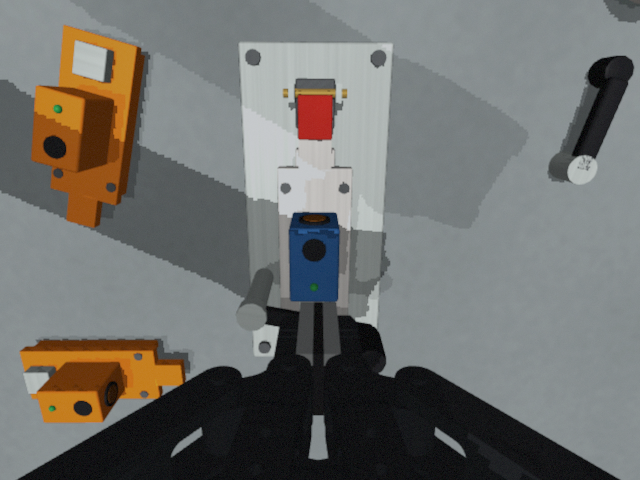

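The wrist view shows the housing at (314,260), with the far catch at (315,117), the pivot cap at (253,315) and the knob at about (365,348) behind the fingers. The image columns line up with the rail.

```bash
python3 - <<'E'
from h import *
I=np.load("w1.npy",allow_pickle=True).item();im=cv2.imread("pics/w1.png")
hs=cv2.cvtColor(im,cv2.COLOR_BGR2HSV)
print("blue V down col 300:",hs[208:245,300,2].tolist())
y=np.radians(95.8);ex=np.array([np.cos(y),np.sin(y)]);ey=np.array([-ex[1],ex[0]])
g=np.array([.5351,-.2038])
def rel(px,z):
    p=ray(I,px,z)[:2];return p.round(4),((p-g)@np.c_[ex,ey]*1000).round(1)
for n,px,z in(("front top edge",(313.5,236),.111),("fronttop213",(313.5,213),.111),("flap end",(315,139),.069),("base far L",(239,43),.01),("base far R",(392,43),.01),("tongueshoulder L",(278,168),.065),("tongueshoulder R",(352,168),.065),("pivotcap",(253,316),.105),("knob",(368,340),.125)):print(n,*rel(px,z))
T=cv2.imread("pics/top0.png");J=camera_info("top")
for c in blobs(T[:,:,::-1].copy(),(100,120,50),(125,255,255),60):
    print(cv2.boundingRect(c))
def relt(px,z):
    p=ray(J,px,z)[:2];return p.round(4),((p-g)@np.c_[ex,ey]*1000).round(1)
for n,u,v,z in(("housing top TL",370,210,.111),("TR",505,192,.111),("BR",512,277,.111),("BL",375,295,.111),("flapL end",220,280,.073),("flapR end",597,235,.073),("knob",605,108,.125),("cap",578,352,.1)):print(n,*relt((325+u/6-.5,205+v/6-.5),z))
E
```

```text
blue V down col 300: [204, 202, 195, 174, 133, 69, 68, 61, 46, 20, 17, 15, 18, 20, 34, 56, 68, 74, 72, 74, 98, 124, 136, 142, 143, 122, 80, 93, 102, 104, 103, 105, 105, 104, 105, 105, 105]
front top edge [ 0.5336 -0.189 ] [14.8 -0. ]
fronttop213 [ 0.5321 -0.1735] [30.5 -0.1]
flap end [ 0.5284 -0.1301] [74.  -0.8]
base far L [ 0.4609 -0.0669] [143.7  60. ]
base far R [ 0.5819 -0.0545] [143.8 -61.6]
tongueshoulder L [ 0.5033 -0.1539] [52.8 26.6]
tongueshoulder R [ 0.5576 -0.1483] [ 52.9 -28. ]
pivotcap [ 0.4962 -0.2557] [-47.7  43.9]
knob [ 0.5776 -0.2548] [-55.1 -37.2]
(188, 246, 59, 45)
(386, 237, 24, 17)
housing top TL [ 0.5476 -0.1844] [ 18.  -14.4]
TR [ 0.554 -0.236] [-34.  -15.5]
BR [ 0.5213 -0.2373] [-32.   17.1]
BL [ 0.515  -0.1852] [20.5 18.1]
flapL end [ 0.5266 -0.1303] [74.  1.]
flapR end [ 0.5429 -0.2791] [-75.7  -0.1]
knob [ 0.5833 -0.2723] [-73.  -41.1]
cap [ 0.4937 -0.2635] [-55.2  47.2]
```

Call:
{"api": "move_arm", "payload": {"moves": [[[-0.8,0.5,0.5],[0,0,0],0],[[-0.8,0.5,0.7],[0,0,0],0],[[-0.82,0.5,0.8],[0,0,0],0],[[0,0,1],[0,0,0],0],[[0,0,0],[0,0,0],0]]}}

```text
clock: 4.58
position: [0.5797, -0.2384, 0.1543]
ee_rot: [0.669, 0.743, -0.001, -0.002]
ft_force: [0.0, 0.7, 0.5]
grip_width: -0.002
```

```bash
python3 - <<'E'
from h import *
togo((.5804,-.2407,.098),95.8)
I=camera_info("wrist");im=camera("wrist");cv2.imwrite("pics/w2.png",im[:,:,::-1])
E
```

```text
pos [ 0.5797 -0.2384  0.1543] yaw 96.03 f [0.  0.7 0.5] grip -0.002 t 4.58
togo world mm [  0.7  -2.3 -56.3] tool units now [-0.1   0.03  2.25] after turn [-0.09  0.02  2.25] turn [-0.2 -0.1  0.2]
```

View pics/w2.png

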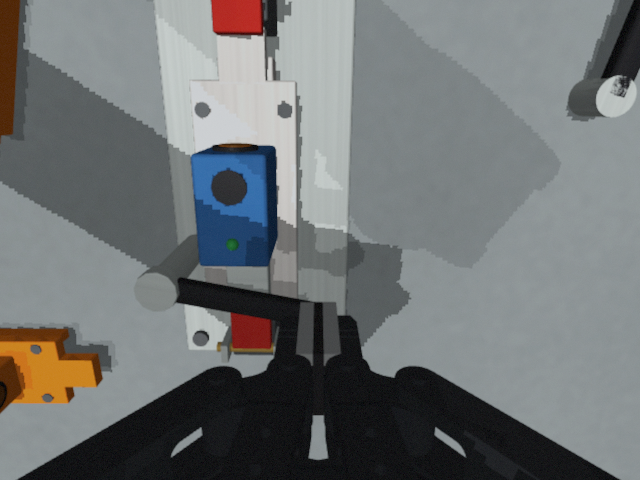

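The wrist view shows the lever running from its cap at (155,290) to the knob hidden behind the shut fingers at (317,303). The housing is well clear at columns 195–275. I'll go down beside the knob and push it round the arc.

Call:
{"api": "move_arm", "payload": {"moves": [[[-0.03,0,0.8],[0,0,0],0],[[-0.03,0,0.8],[0,0,0],0],[[-0.03,0,0.65],[0,0,0],0],[[0,0,0],[0,0,0],0]]}}

```text
clock: 5.12
position: [0.5798, -0.2421, 0.0983]
ee_rot: [0.669, 0.743, -0.001, -0.001]
ft_force: [-0.6, -0.4, 0.0]
grip_width: -0.0
```

Call:
{"api": "move_arm", "payload": {"moves": [[[-0.4,0.12,0],[0,0,0],0],[[-0.6,0,0],[0,0,0],0],[[-0.6,-0.08,0],[0,0,0],0],[[-0.68,-0.26,0],[0,0,0],0],[[-0.63,-0.4,0],[0,0,0],0]]}}

```text
clock: 5.75
position: [0.5723, -0.3179, 0.1]
ee_rot: [0.67, 0.743, -0.0, 0.0]
ft_force: [-0.1, 1.8, -0.4]
grip_width: 0.002
```

```bash
cat >> h.py <<'E'
G=np.array([.5362,-.2110]);_y=np.radians(95.8);EX=np.array([np.cos(_y),np.sin(_y)]);EY=np.array([-EX[1],EX[0]])
def railxy():return ((np.array(get_obs()["position"])[:2]-G)@np.c_[EX,EY]*1000).round(1)
E
python3 -c "
from h import *
togo((.5804,-.2407,.098),95.8);print('rail',railxy())"
```

```text
pos [ 0.5723 -0.3179  0.1   ] yaw 95.93 f [-0.1  1.8 -0.4] grip 0.002 t 5.75
togo world mm [ 8.1 77.2 -2. ] tool units now [3.04 0.64 0.08] after turn [3.04 0.64 0.08] turn [0.  0.  0.1]
rail [-110.   -25.1]
```

Call:
{"api": "move_arm", "payload": {"moves": [[[-0.34,-0.4,0],[0,0,0],0],[[-0.34,-0.44,0],[0,0,0],0],[[-0.26,-0.56,0],[0,0,0],0],[[-0.2,-0.48,0],[0,0,0],0]]}}

```text
clock: 6.25
position: [0.5281, -0.35, 0.1001]
ee_rot: [0.669, 0.743, 0.0, 0.0]
ft_force: [1.2, 1.5, -0.8]
grip_width: 0.002
```

Call:
{"api": "move_arm", "payload": {"moves": [[[0,-0.12,0],[0,0,0],0],[[0,-0.12,0],[0,0,0],0]]}}

```text
clock: 6.5
position: [0.5234, -0.35, 0.1002]
ee_rot: [0.669, 0.743, 0.0, 0.0]
ft_force: [1.9, 0.8, 0.4]
grip_width: -0.003
```

```bash
python3 -c "
from h import *
togo((.5804,-.2407,.098),95.8);print('rail',railxy())"
```

```text
pos [ 0.5234 -0.35    0.1002] yaw 95.99 f [1.9 0.8 0.4] grip -0.003 t 6.5
togo world mm [ 57.  109.3  -2.2] tool units now [4.11 2.72 0.09] after turn [4.12 2.71 0.09] turn [0.  0.  0.2]
rail [-137.    26.8]
```

Call:
{"api": "move_arm", "payload": {"moves": [[[0,-0.12,0],[0,0,0],0],[[0,-0.06,0],[0,0,0],0]]}}

```text
clock: 6.75
position: [0.5227, -0.35, 0.1006]
ee_rot: [0.668, 0.744, 0.001, 0.003]
ft_force: [19.1, -4.8, -8.7]
grip_width: 0.0
```

Call:
{"api": "move_arm", "payload": {"moves": [[[0,-0.1,0],[0,0,0],0],[[0,0,0],[0,0,0],0]]}}

```text
clock: 7.0
position: [0.5225, -0.35, 0.1008]
ee_rot: [0.668, 0.744, 0.002, 0.005]
ft_force: [25.3, -6.2, -13.7]
grip_width: 0.003
```

Force rose to 25 N, so the lever is at its stop. I'm backing off, going over the carrier and opening.

Call:
{"api": "move_arm", "payload": {"moves": [[[0,0.5,0],[0,0,0],0],[[0.2,0.5,-0.6],[0,0,0],0],[[1,0,-1],[0,0,0],0.7],[[1,0,-1],[0,0,0],0.7],[[1,0,-0.6],[0,0,0],0.7]]}}

```text
clock: 7.62
position: [0.5331, -0.2681, 0.1822]
ee_rot: [0.669, 0.743, 0.0, 0.001]
ft_force: [-0.1, -0.2, -0.1]
grip_width: 0.639
```

```bash
python3 - <<'E'
from h import *
togo((*G,.19),95.8)
im=camera("top");cv2.imwrite("pics/t2.png",cv2.resize(im[205:290,365:465,::-1],(600,510),interpolation=cv2.INTER_CUBIC))
E
```

```text
pos [ 0.5331 -0.2681  0.1822] yaw 95.95 f [-0.1 -0.2 -0.1] grip 0.639 t 7.62
togo world mm [ 3.1 57.1  7.8] tool units now [ 2.26  0.36 -0.31] after turn [ 2.26  0.35 -0.31] turn [0.1 0.  0.2]
```

```bash
python3 - <<'E'
from h import *
I=camera_info("wrist");im=camera("wrist");cv2.imwrite("pics/w3.png",im[:,:,::-1])
np.save("w3.npy",{k:np.array(v) for k,v in I.items()},allow_pickle=True)
t=cv2.imread("pics/t2.png");w=im[:,:,::-1]
cv2.imwrite("pics/m3.png",np.hstack([cv2.resize(w,(480,360)),cv2.resize(t,(320,360))]))
E
```

```text
(no output)
```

View pics/m3.png

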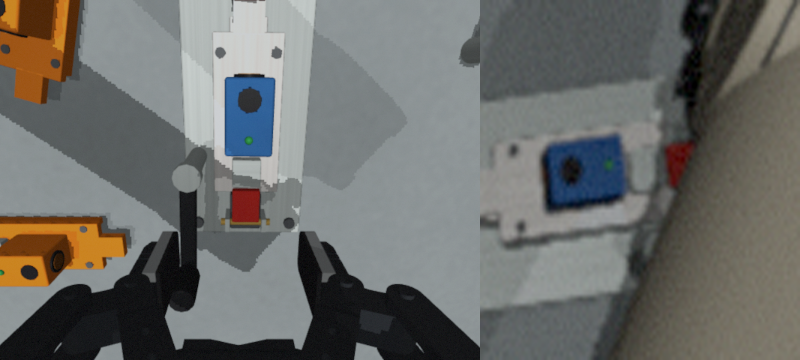

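The left half shows the lever fully open, running parallel to the rail from its cap at (186,178) to the knob at (183,300). The housing is in plain view at (249,115).

```bash
python3 - <<'E'
from h import *
I=np.load("w3.npy",allow_pickle=True).item();im=cv2.imread("pics/w3.png")
c=max(blobs(im[:,:,::-1].copy(),(100,120,70),(125,255,255)),key=cv2.contourArea)
x,y,w,h=cv2.boundingRect(c);print(x,y,w,h)
hs=cv2.cvtColor(im,cv2.COLOR_BGR2HSV);print(hs[92:112,310,2].tolist())
c=c[:,0,:]
for row in(120,160,195):
    xs=c[abs(c[:,1]-row)<1][:,0];l,r=xs.min(),xs.max()+1
    print(row,l,r,[((ray(I,(u,row),.111)[:2]-G)@np.c_[EX,EY]*1000).round(1) for u in(l,r)])
for u in(310,332,355):
    ys=c[abs(c[:,0]-u)<1][:,1];print(u,ys.min(),ys.max()+1,[((ray(I,(u,v),.111)[:2]-G)@np.c_[EX,EY]*1000).round(1) for v in(ys.min(),ys.max()+1)])
E
```

```text
300 103 67 106
[204, 204, 204, 204, 204, 204, 203, 203, 204, 204, 170, 112, 137, 147, 158, 161, 161, 159, 159, 160]
120 300 366 [array([18.9, 16.6]), array([ 19.1, -16.2])]
160 300 364 [array([-0.8, 16.7]), array([ -0.6, -16. ])]
195 300 363 [array([-18.9,  16.9]), array([-18.7, -16.2])]
310 103 208 [array([26.9, 11.6]), array([-25.9,  11.6])]
332 103 208 [array([27. ,  0.9]), array([-25.8,  -0.1])]
355 104 208 [array([ 26.6, -10.4]), array([-25.7, -12.2])]
```

G is confirmed within 1 mm. Next I move over it and go down.

Call:
{"api": "move_arm", "payload": {"moves": [[[0.8,0.15,0],[0,0,0.2],0.7],[[0.8,0.15,0],[0,0,0],0.7],[[0.66,0.06,0.4],[0,0,0],0.7],[[0,0,0.8],[0,0,0],0.7],[[0,0,0.6],[0,0,0],0.7]]}}

```text
clock: 8.35
position: [0.5355, -0.2116, 0.1337]
ee_rot: [0.671, 0.742, -0.0, -0.0]
ft_force: [-0.2, 0.4, 0.4]
grip_width: 0.701
```

```bash
python3 -c "
from h import *
togo((*G,.074),95.8);print('rail',railxy())"
```

```text
pos [ 0.5355 -0.2116  0.1337] yaw 95.76 f [-0.2  0.4  0.4] grip 0.701 t 8.35
togo world mm [  0.7   0.6 -59.7] tool units now [0.02 0.03 2.39] after turn [0.02 0.03 2.39] turn [-0.1 -0.  -0. ]
rail [-0.5  0.8]
```

Call:
{"api": "move_arm", "payload": {"moves": [[[0.02,0.03,0.8],[0,0,0],0.7],[[0,0,0.8],[0,0,0],0.7],[[0,0,0.7],[0,0,0],0.7],[[0,0,0],[0,0,0],0.7]]}}

```text
clock: 8.85
position: [0.5357, -0.2109, 0.0759]
ee_rot: [0.671, 0.742, -0.001, -0.001]
ft_force: [0.9, 0.3, -0.1]
grip_width: 0.696
```

Call:
{"api": "move_arm", "payload": {"moves": [[[0,0,0],[0,0,0],0.1],[[0,0,0],[0,0,0],0.1],[[0,0,0],[0,0,0],0.1],[[0,0,0],[0,0,0],0.1]], "squeeze": 70}}

```text
clock: 9.35
position: [0.5372, -0.2113, 0.0784]
ee_rot: [0.671, 0.742, 0.0, 0.001]
ft_force: [-1.0, 0.4, 5.5]
grip_width: 0.386
```

Call:
{"api": "move_arm", "payload": {"moves": [[[0,0,-0.2],[0,0,0],0.1],[[0,0,-0.2],[0,0,0],0.1],[[0,0,-0.2],[0,0,0],0.1],[[0,0,-0.2],[0,0,0],0.1]]}}

```text
clock: 9.85
position: [0.5356, -0.2106, 0.097]
ee_rot: [0.671, 0.742, -0.001, -0.001]
ft_force: [-1.6, 8.6, -7.4]
grip_width: 0.387
```

Call:
{"api": "move_arm", "payload": {"moves": [[[0,0,-0.2],[0,0,0],0.1],[[0,0,-0.2],[0,0,0],0.1],[[0,0,-0.2],[0,0,0],0.1],[[0,0,-0.2],[0,0,0],0.1],[[0,0,-0.2],[0,0,0],0.1]]}}

```text
clock: 10.48
position: [0.537, -0.2113, 0.1234]
ee_rot: [0.671, 0.742, 0.0, 0.0]
ft_force: [-1.3, 0.7, -4.0]
grip_width: 0.385
```

Call:
{"api": "move_arm", "payload": {"moves": [[[0,0,-0.3],[0,0,0],0.1],[[0,0,-0.3],[0,0,0],0.1],[[0,0,-0.3],[0,0,0],0.1],[[0,0,-0.3],[0,0,0],0.1],[[0,0,0],[0,0,0],0.1]]}}

```text
clock: 11.1
position: [0.537, -0.2112, 0.1532]
ee_rot: [0.671, 0.742, 0.0, 0.0]
ft_force: [0.3, 0.0, -1.9]
grip_width: 0.389
```

```bash
python3 - <<'E'
from h import *
togo((.497,.220,.15),66.2)
im=camera("scene");w=camera("wrist")
cv2.imwrite("pics/m4.png",np.hstack([cv2.resize(w[:,:,::-1],(400,300)),cv2.resize(im[150:330,130:370,::-1],(400,300),interpolation=cv2.INTER_CUBIC)]))
E
```

```text
pos [ 0.537  -0.2112  0.1532] yaw 95.76 f [ 0.3  0.  -1.9] grip 0.389 t 11.1
togo world mm [-40.  431.2  -3.2] tool units now [17.32  0.14  0.13] after turn [15.14 -8.42  0.13] turn [ 0.1 -0.  29.6]
```

View pics/m4.png

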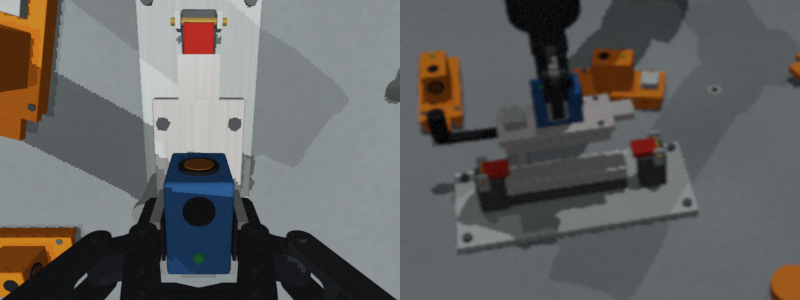

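The picture shows the carrier lifted clear and level in the gripper, both catches back down on the empty rail, and the lever still open. I'll refine the tray pose from its rim in the first top picture.

```bash
python3 - <<'E'
from h import *
I=camera_info("top")
b=[(170+u/6-.5,205+v/6-.5) for u,v in((238,66),(579,206),(414,541),(86,392))]
B=np.array([ray(I,c,.027)[:2] for c in b]);print(B.round(4),np.linalg.norm(B-np.roll(B,-1,0),axis=1).round(3))
d=(B[0]-B[1])+(B[3]-B[2]);e=(B[3]-B[0])+(B[2]-B[1])
yw=np.degrees(np.arctan2(d[1],d[0]));ye=np.degrees(np.arctan2(e[1],e[0]))-90;print(yw,ye)
a=np.radians((yw+ye)/2);ex=np.array([np.cos(a),np.sin(a)]);ey=np.array([-ex[1],ex[0]])
bay=B.mean(0)+.005*ex+.037*ey;print("yaw",np.degrees(a),"tray",B.mean(0),"bay",bay)
togo((*(bay-.075*ex),.19),np.degrees(a))
E
```

```text
[[0.6264 0.241 ]
 [0.5661 0.0993]
 [0.4299 0.1647]
 [0.4916 0.299 ]] [0.154 0.151 0.148 0.147]
66.16115614908612 65.51424547638663
yaw 65.83770081273639 tray [0.528507   0.20096937] bay [0.4967952  0.22067626]
pos [ 0.5366 -0.211   0.1524] yaw 95.76 f [ 0.7 -0.3 -2.1] grip 0.393 t 11.2
togo world mm [-70.5 363.3  37.6] tool units now [14.74 -1.35 -1.5 ] after turn [12.1  -8.52 -1.5 ] turn [-0.  -0.  29.9]
```

Call:
{"api": "move_arm", "payload": {"moves": [[[0.5,0,-0.4],[0,0,0],0.1],[[1,-0.1,-0.4],[0,0,0],0.1],[[1,-0.1,-0.3],[0,0,0],0.1],[[1,-0.1,-0.3],[0,0,0],0.1],[[1,-0.1,-0.1],[0,0,0],0.1]]}}

```text
clock: 11.82
position: [0.5153, -0.0986, 0.191]
ee_rot: [0.67, 0.742, 0.0, 0.0]
ft_force: [1.6, -0.5, -3.4]
grip_width: 0.384
```

Call:
{"api": "move_arm", "payload": {"moves": [[[1,-0.1,0],[0,0,0],0.1],[[1,-0.1,0],[0,0,0],0.1],[[1,-0.1,0],[0,0,0],0.1],[[1,-0.1,0],[0,0,0],0.1],[[1,-0.1,0],[0,0,0],0.1]]}}

```text
clock: 12.45
position: [0.4899, 0.0244, 0.1906]
ee_rot: [0.671, 0.742, 0.0, 0.0]
ft_force: [0.5, -0.1, -2.7]
grip_width: 0.388
```

Call:
{"api": "move_arm", "payload": {"moves": [[[1,-0.1,0],[0,0,0],0.1],[[1,-0.1,0],[0,0,6],0.1],[[0.7,-0.1,0],[0,0,10],0.1],[[0.3,-0.1,0],[0,0,9],0.1],[[0,0,0],[0,0,5],0.1]]}}

```text
clock: 13.08
position: [0.4764, 0.099, 0.1905]
ee_rot: [0.84, 0.542, 0.0, -0.0]
ft_force: [0.1, -0.5, -3.3]
grip_width: 0.385
```

```bash
python3 - <<'E'
from h import *
togo((.466,.1523,.19),65.8)
I=camera_info("wrist");im=camera("wrist");cv2.imwrite("pics/w5.png",im[:,:,::-1])
np.save("w5.npy",{k:np.array(v) for k,v in I.items()},allow_pickle=True);togo((.4968,.2207,.19),65.8)
E
```

```text
pos [0.4764 0.099  0.1905] yaw 65.64 f [ 0.1 -0.5 -3.3] grip 0.385 t 13.07
togo world mm [-10.4  53.3  -0.5] tool units now [ 1.77 -1.26  0.02] after turn [ 1.77 -1.25  0.02] turn [ 0.  -0.  -0.2]
pos [0.4764 0.0985 0.1905] yaw 65.41 f [-0.8 -0.1 -2.6] grip 0.386 t 13.12
togo world mm [ 20.4 122.2  -0.5] tool units now [ 4.78 -1.29  0.02] after turn [ 4.79 -1.26  0.02] turn [ 0.  -0.  -0.4]
```

View pics/w5.png

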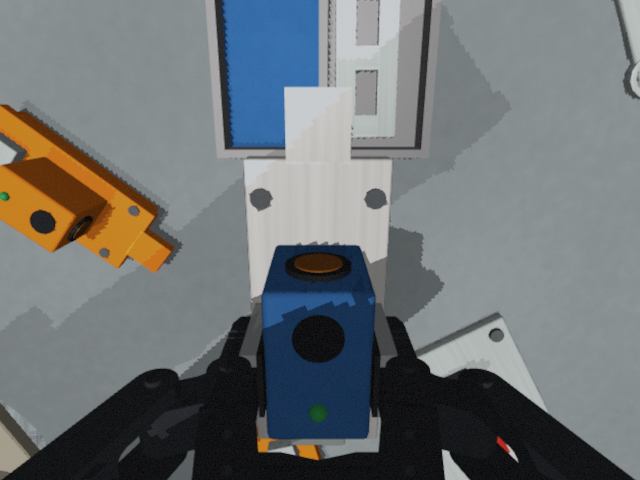

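The wrist view shows the carrier held square, with its tongue end at row 87, columns 285–351, and shoulders at row 160. The tray's near wall is at rows 149–158, with outer corners at (218,158) and (428,158). The blue bay is at columns 225–320.

```bash
python3 - <<'E'
from h import *
I=np.load("w5.npy",allow_pickle=True).item()
p0=np.array([.4764,.0987]);a=np.radians(65.6);F=np.array([[np.cos(a),-np.sin(a)],[np.sin(a),np.cos(a)]])
f=lambda px,z:((ray(I,px,z)[:2]-p0)@F*1000).round(1)
for n,px,z in(("outer BL",(218,158),.027),("outer BR",(429,158),.027),("left outer row5",(207,5),.027),("right outer row5",(439,5),.027),("midwall L row140",(319,140),.027),("midL row5",(320,5),.027),("near inner",(260,149),.027),("tongue L",(285,87),.177),("tongue R",(351,87),.177),("plate L",(244,160),.177),("plate R",(391,160),.177),("plate L low",(250,300),.177),("plate R low",(386,300),.177)):print(n,f(px,z))
E
```

```text
outer BL [42.8 72.6]
outer BR [ 43.  -80.6]
left outer row5 [141.3  72.5]
right outer row5 [141.6 -78.7]
midwall L row140 [55.6 -0.7]
midL row5 [141.4  -1.1]
near inner [49.2 41.8]
tongue L [85.7 11.7]
tongue R [ 85.7 -11.5]
plate L [60.3 27.4]
plate R [ 60.4 -27. ]
plate L low [ 3.1 28. ]
plate R low [  3.2 -28.1]
```

Call:
{"api": "move_arm", "payload": {"moves": [[[1,-0.3,0],[0,0,0],0.1],[[1,-0.3,0],[0,0,0],0.1],[[1,-0.3,0],[0,0,0],0.1],[[1,-0.3,0.2],[0,0,0],0.1],[[0.9,-0.12,0.4],[0,0,0],0.1]]}}

```text
clock: 13.75
position: [0.4971, 0.2249, 0.1749]
ee_rot: [0.839, 0.543, 0.0, -0.0]
ft_force: [1.4, -0.6, -3.2]
grip_width: 0.391
```

Call:
{"api": "move_arm", "payload": {"moves": [[[0,0,0.8],[0,0,0],0.1],[[0,0,1],[0,0,0],0.1],[[0,0,1],[0,0,0],0.1],[[0,0,0.7],[0,0,0],0.1],[[0,0,0],[0,0,0],0.1]]}}

```text
clock: 14.38
position: [0.4963, 0.2227, 0.0863]
ee_rot: [0.84, 0.543, -0.001, 0.0]
ft_force: [0.7, 0.4, -2.8]
grip_width: 0.39
```

```bash
python3 - <<'E'
from h import *
togo((.4970,.2242,.043),65.7)
I=camera_info("wrist");im=camera("wrist");cv2.imwrite("pics/w6.png",im[:,:,::-1])
np.save("w6.npy",{k:np.array(v) for k,v in I.items()},allow_pickle=True);togo((.4970,.2242,.043),65.7)
E
```

```text
pos [0.4963 0.2227 0.0863] yaw 65.78 f [ 0.7  0.4 -2.8] grip 0.39 t 14.38
togo world mm [  0.7   1.5 -43.3] tool units now [0.07 0.   1.73] after turn [0.06 0.   1.73] turn [-0.1  0.1  0.1]
pos [0.497  0.223  0.0875] yaw 65.77 f [ 0.1  0.2 -2.6] grip 0.386 t 14.43
togo world mm [ -0.    1.2 -44.5] tool units now [ 0.05 -0.02  1.78] after turn [ 0.04 -0.02  1.78] turn [-0.   0.   0.1]
```

View pics/w6.png

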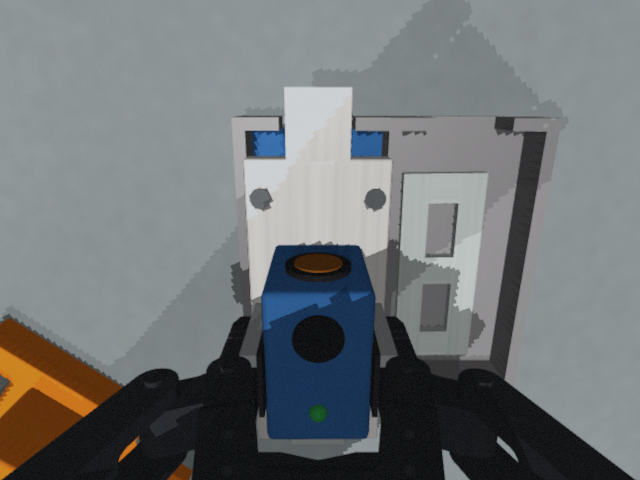

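The carrier is over the bay. The tongue at columns 285–351 points into the notch, with bits of the end wall showing on both sides at columns 233–285 and 352–388, rows 117–130.

```bash
python3 - <<'E'
from h import *
I=np.load("w6.npy",allow_pickle=True).item()
p0=np.array([.4967,.2229]);a=np.radians(65.77);F=np.array([[np.cos(a),-np.sin(a)],[np.sin(a),np.cos(a)]])
f=lambda px,z:((ray(I,px,z)[:2]-p0)@F*1000).round(1)
for n,px,z in(("far L outer (exp 71,40)",(233,117),.027),("far R outer (exp 71,-114)",(559,118),.027),("far wall inner L (65)",(262,131),.027),("inner L corner(65,34)",(246,131),.027),("midwall L(65,-34)",(389,131),.027)):print(n,f(px,z))
im=cv2.imread("pics/w6.png");print(im[110:170,262].tolist()[::3])
print(im[140,226:262].tolist()[::2],im[140,380:396].tolist())
E
```

```text
far L outer (exp 71,40) [73.6 39.7]
far R outer (exp 71,-114) [  73.4 -111.6]
far wall inner L (65) [67.3 26.5]
inner L corner(65,34) [67.3 34. ]
midwall L(65,-34) [ 67.4 -33. ]
[[135, 135, 127], [135, 132, 127], [85, 84, 84], [173, 173, 174], [174, 173, 174], [173, 173, 175], [173, 173, 174], [109, 66, 36], [173, 112, 56], [172, 112, 57], [174, 114, 60], [172, 113, 58], [172, 112, 59], [171, 111, 55], [171, 111, 56], [158, 107, 68], [117, 118, 119], [207, 207, 204], [210, 208, 204], [210, 207, 205]]
[[153, 151, 144], [151, 149, 141], [152, 150, 143], [160, 160, 157], [168, 169, 170], [172, 170, 172], [171, 170, 171], [171, 170, 171], [171, 169, 172], [171, 171, 172], [44, 44, 44], [45, 42, 42], [46, 43, 44], [69, 48, 31], [80, 47, 18], [109, 66, 34], [167, 108, 51], [172, 112, 54]] [[149, 93, 46], [136, 89, 48], [89, 64, 47], [48, 46, 48], [51, 49, 49], [50, 49, 51], [50, 49, 48], [48, 49, 49], [75, 74, 74], [129, 127, 129], [144, 144, 145], [145, 143, 145], [146, 143, 144], [144, 142, 144], [143, 142, 143], [143, 142, 143]]
```

Call:
{"api": "move_arm", "payload": {"moves": [[[0.08,0,0.3],[0,0,0],0.1],[[0,0,0.4],[0,0,0],0.1],[[0,0,0.4],[0,0,0],0.1],[[0,0,0.3],[0,0,0],0.1],[[0,0,0.1],[0,0,0],0.1]]}}

```text
clock: 15.05
position: [0.4976, 0.2244, 0.0494]
ee_rot: [0.84, 0.543, -0.0, 0.0]
ft_force: [-0.0, 0.0, -2.3]
grip_width: 0.388
```

Call:
{"api": "move_arm", "payload": {"moves": [[[0,0,0.1],[0,0,0],0.1],[[0,0,0],[0,0,0],0.1]]}}

```text
clock: 15.3
position: [0.498, 0.2247, 0.0476]
ee_rot: [0.84, 0.543, 0.0, -0.0]
ft_force: [-0.2, 0.1, -3.2]
grip_width: 0.382
```

Call:
{"api": "move_arm", "payload": {"moves": [[[0,0,0.08],[0,0,0],0.1],[[0,0,0.08],[0,0,0],0.1],[[0,0,0],[0,0,0],0.1]]}}

```text
clock: 15.68
position: [0.4979, 0.2246, 0.0435]
ee_rot: [0.84, 0.543, 0.0, -0.0]
ft_force: [-0.0, -1.1, -2.6]
grip_width: 0.387
```

Call:
{"api": "move_arm", "payload": {"moves": [[[0,0,0.08],[0,0,0],0.1],[[0,0,0],[0,0,0],0.1]]}}

```text
clock: 15.92
position: [0.498, 0.2247, 0.0434]
ee_rot: [0.84, 0.543, 0.0, -0.0]
ft_force: [-11.0, -3.6, 21.5]
grip_width: 0.383
```

The skirts are on the floor: force rose to +21 N at TCP z 0.043, as predicted. I'll ease off, let go, and look before retreating.

Call:
{"api": "move_arm", "payload": {"moves": [[[0,0,-0.07],[0,0,0],0.1],[[0,0,0],[0,0,0],0.1]]}}

```text
clock: 16.18
position: [0.498, 0.2247, 0.0434]
ee_rot: [0.84, 0.543, 0.0, -0.0]
ft_force: [-1.5, -0.7, 3.8]
grip_width: 0.389
```

Call:
{"api": "move_arm", "payload": {"moves": [[[0,0,0],[0,0,0],0.75],[[0,0,0],[0,0,0],0.75],[[0,0,0],[0,0,0],0.75],[[0,0,-0.3],[0,0,0],0.75],[[0,0,-0.5],[0,0,0],0.75]]}}

```text
clock: 16.8
position: [0.4978, 0.2245, 0.0639]
ee_rot: [0.84, 0.543, -0.0, 0.0]
ft_force: [-0.5, 0.4, -0.0]
grip_width: 0.749
```

Call:
{"api": "move_arm", "payload": {"moves": [[[0,0,-1],[0,0,0],0.75],[[0,0,-1],[0,0,0],0.75],[[0,0,-1],[0,0,0],0.75],[[-1,0,-1],[0,0,0],0.75],[[-1,0,-0.5],[0,0,0],0.75]]}}

```text
clock: 17.42
position: [0.4778, 0.1787, 0.1781]
ee_rot: [0.84, 0.543, 0.001, 0.0]
ft_force: [0.2, 0.3, -0.4]
grip_width: 0.75
```

Call:
{"api": "move_arm", "payload": {"moves": [[[-1,0,0],[0,0,0],0.75],[[-0.5,0,0],[0,0,0],0.75],[[0,0,0],[0,0,0],0.75]]}}

```text
clock: 17.8
position: [0.462, 0.1446, 0.1763]
ee_rot: [0.84, 0.543, 0.0, -0.0]
ft_force: [0.7, -0.0, 0.1]
grip_width: 0.746
```

```bash
python3 - <<'E'
from h import *
togo((.498,.2247,.17),65.8)
I=camera_info("wrist");w=camera("wrist");s=camera("scene");cv2.imwrite("pics/w7.png",w[:,:,::-1]);cv2.imwrite("pics/s7.png",s[:,:,::-1])
A=cv2.resize(w[:,:,::-1],(480,360));B=cv2.resize(s[150:330,130:290,::-1],(320,360),interpolation=cv2.INTER_CUBIC)
C=cv2.resize(s[200:290,370:480,::-1],(293,240),interpolation=cv2.INTER_CUBIC);D=cv2.resize(s[130:430,100:500,::-1],(320,240))
cv2.imwrite("pics/m7.png",np.vstack([np.hstack([A,B]),np.hstack([C,D,np.zeros((240,187,3),np.uint8)])]))
E
```

```text
pos [0.462  0.1446 0.1763] yaw 65.71 f [ 0.7 -0.   0.1] grip 0.746 t 17.8
togo world mm [36.  80.1 -6.3] tool units now [ 3.51 -0.01  0.25] after turn [ 3.51 -0.    0.25] turn [ 0.  -0.1 -0.1]
```

View pics/m7.png

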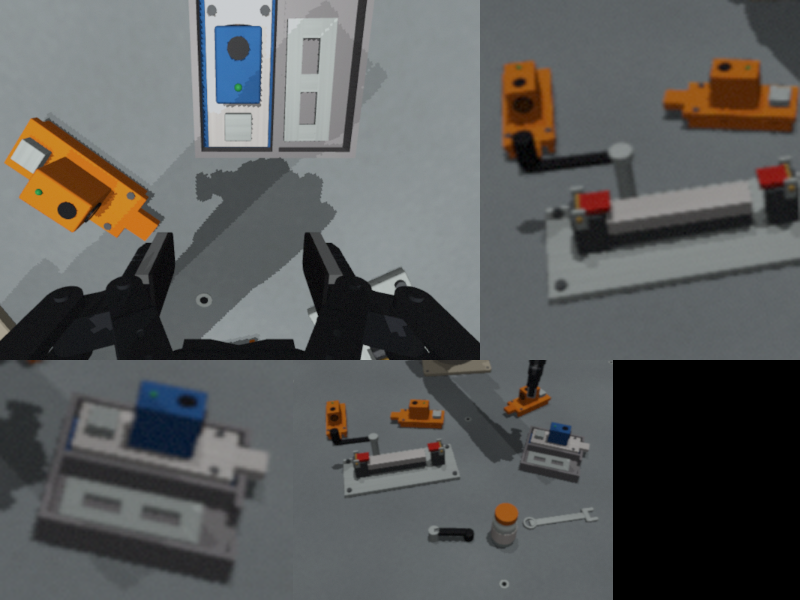

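The picture shows the carrier flat in the blue bay, clear of the walls, with its tongue out through the notch (lower left, (250,462)). The lever is open along the rail, the catches are down, and the bystanders are where they were. The gripper is clear of everything.

```bash
python3 -c "
from workcell import *
print(hand_in())"
```

```text
the job is handed in; nothing more can be done
None
```

The job is done and handed in at about 18 s of the 48 s allowed. I pushed the clamp lever to its stop and pulled the blue carrier up off the rail. I then laid it in the blue-floored bay, holding it until it touched the floor, let go and backed the arm away.

- **Lever:** the push ended at about 26 N sideways (29 N at the wrist in all), which I took to be the stop. In the last picture it still lies parallel to the rail, pointing away from the carrier. I did not measure its angle as a number.
- **Carrier:** it touched the floor at TCP z 0.043, as predicted, with 21 N upward. I eased that to about 4 N before opening the gripper. The last pictures show it flat between the walls, with its tongue through the notch.
- **Other things:** both red catches are back down, and the bracket, jar, spanner, spare handle and orange look-alikes appear unmoved.
- **Disagreement:** the top camera and the wrist camera differed by about 4.5 mm on where the bay lies along its length. I went by the wrist camera, and a closer wrist look just before lowering moved the carrier another 2 mm.

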